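Take the weighing bottle out from under the enclosure's sash

TASK

Push the sliding front pane (the sash) of the bench-top weighing enclosure up by its finger ledge until it stays up by itself, without forcing it or letting it drop; then reach in under it, take out the glass weighing bottle and set it down upright inside the white spill tray. Leave the sash standing open, and do not disturb the vial in the enclosure or the tip box on the bench.

Things in the scene. Friction and masses are not known exactly. Their poses are not given: they have to be found in the camera images.
- sash (a joint): Height of the sash above its lowest position, m (0 = down, stop at 0.225). It weighs 0.24 to 0.39 kg and runs freely low down, where it falls if let go. Somewhere between 0.13 and 0.19 felt brakes hidden in the guides begin to bite, by 0.35 to 0.5 N more per mm; 6 to 12 mm further it stays up by itself (creep under 0.3 mm/s). Pushing it with over 18 N counts as forcing.
- sash_ledge (a point): Lowest point, mid-width, of the round rubber bead (9 mm thick, 270 mm long, along y, high grip) on the front edge of the sash's aluminium finger ledge; rises with the sash. Axes as the enclosure's; the pane is 27 mm behind it (+x), nothing hangs below it. Sash down, it is 48 mm above the bench: fingertips slip under the bead and push it up. No grasp is possible.
- enclosure: Clear box 200 deep (x), 340 wide (y), 262 mm high, fixed to the bench; origin at the centre of its underside, x points to the rear, z up. Floor plate 8 mm thick. The 4 mm sash pane runs at x = -90 mm between two aluminium guides 500 mm high at y = +-160 mm (clear opening 300 mm). Other sides are closed. A crucible and a film roll are fixed at its back.
- bottle_center (a point): Centre (half-way up) of the weighing bottle: clear glass, 37 mm across, body 34 mm high, wider lid rim above it, knob on top at 51 mm, 35 g, z up. It stands on the enclosure floor 26 to 34 mm behind the sash pane, within 40 mm of the middle of the width. Stands 25.5 mm above what it rests on.
- tray_center (a point): Centre of the inner floor of the white spill tray: fixed, 150 x 150 mm outside, inside 142 x 142 mm, walls 14 mm high; floor 4 mm above the bench. It lies on the bench to the left or the right of the enclosure, on the robot's side; x and y along its sides, z up.
- vial: Small vial with a black cap, 23 mm across, 46 mm high, loose, inside the enclosure, near its right end. Origin at the centre of its foot. Leave alone.
- tip_box: Pipette tip box 76 x 122 x 68 mm, loose, on the bench on the side where the tray is not. Origin at the centre of its underside. Leave alone.

How it is judged:
By the outcome, as a careful person would: the job done as asked, in the order asked, and still so for the second after the job is handed in, with the robot touching nothing.
It also fails if it takes over 72 s, if anything falls off the work surface, if the arm or the gripper's body presses on something with over 40 N, if the wrist force passes 120 N, or if a joint passes its speed limit or range.

ROBOT

A 6-joint arm with a two-finger parallel gripper is mounted at the origin on a cart in front of the work surface, level with it; the furniture and walls round the work are solid. World frame = base frame: x ahead of the robot, y to its left, z up, the work surface at z = 0. Lengths are in m, angles in rad, forces in N, time in s.
With the tool pointing down it reaches from about 0.25 to 0.775 m from the base axis. Payload 4 kg.
Tool frame: the origin (TCP) lies at the very end of the fingers, on their centre line; the grasp point (between the pads) lies 19 mm behind it; z points along the fingers, y is the line along which they close (so a half turn about z gives the same grasp; the last joint's range is limited). The gripper opens to 94 mm and grips with 3 to 60 N. Pads are 16 mm wide; open, the fingers measure 119 mm over their backs; the gripper's body (75 mm by 177 mm) begins 78 mm behind the grasp point.
Start: joints at [-1.444, 0.087, 1.371, -0, 1.684, -0.103], TCP at [0.125, -0.536, 0.206] pointing down, gripper open.
Joint ranges: [-3.1, 3.1], [-0.76, 2.03], [0.27, 2.55], [-1.08, 4.22], [0.17, 2.65], [-2.57, 2.57]. Speed limits (rad/s): [2.79, 2.79, 3.14, 3.14, 3.14, 3.14].

INTERFACE

Orientations are given as [roll, pitch, yaw] about the fixed x, y, z axes, in that order (R = Rz(yaw) Ry(pitch) Rx(roll)).
In Python, from bench import robot, vision gives the robot as it stands.
- The arm moves only by the shell command python3 -m crank 'ROWS'. ROWS is JSON, a list of rows, each a list of 3 entries, a list of its own where there are three numbers: the closure, from 0 (fully open) to 1 (shut), then the shift along the tool's x, y, z in m, then the turn, a rotation vector about the tool's x, y, z in degrees. A call has 1 to 8 rows; each row shifts and turns the commanded pose from where the row before left it, along the tool's axes as they then stand; what a row does not reach is not made up. A row lasts 1/10 s, in which the tool goes at most 50 mm and 8.59 degrees, less where a joint would pass 70% of its speed; a pose out of reach is approached as far as the arm can. A call with a gripper value outside its range is refused whole. The fingers move at their own pace and stop on an object; the grip force is fixed at half the most. Time passes only in rows, so rows that do not move let the fingers close. It gives the time, the measured TCP pose, the force, the opening and the grip force at its end, in the units of the state.
- robot.get_obs(): the state, without advancing time (a new reading comes with each control period).
- vision.snapshot(name): name is "side" or "top"; returns a dict with "color" (384x512x3 uint8, red, green, blue), "z_map" (384x512 float32, m along the optical axis (not along the pixel's ray), 0 where there is no reading), "fx", "fy", "cx", "cy" (pixels), "R" (3x3) and "t" (3): a world point X has camera coordinates R X + t. Camera axes: x right, y down, z forward; pixel columns grow to the right and rows downward; lengths in m; the calibration is good to about 2 mm. A picture is of the moment at which its call begins.
- robot.close_job(): hands the job in; it is judged then, once.
The state is a dict: "time": time; "joint_positions": joint angles; "qvel": joint speeds; "joint_torque": joint torques, N m; "tool_pos": TCP position; "ee_rot": TCP orientation; "wrist_force": force on the tool from outside, world axes, zero at the start; "wrist_torque": the same for the moment, N m; "width": finger opening in m; "finger_force": force on a finger pad.
Only numpy, scipy, OpenCV 4.12 (cv2) and the standard library are available. Lean on these libraries where they do the work, as an engineer would, in place of code of your own. Each camera call takes 0.05 s, during which the arm holds its last target. There are 200 camera calls.

## Working session

There is one attempt and no reset: what is moved stays moved. The work goes in short steps, Python scripts to look and compute and a shell command to move; the robot and the scene stay as the last step left them, time stands still between calls to the robot, and variables do not carry over. Pictures are saved under pics/ and viewed, at most 10 in all, crops included, and the job is handed in when it is done.

```bash
ls; mkdir -p pics
python3 - <<'E'
from bench import robot, vision
import cv2,numpy as np
print(robot.get_obs())
for n in("side","top"):
    s=vision.snapshot(n); np.savez(f"pics/{n}0.npz",**s)
    cv2.imwrite(f"pics/{n}0.png",cv2.resize(s["color"][:,:,::-1],(800,600)))
    print(n,s["fx"],s["cx"],s["cy"],s["R"].round(3).tolist(),(-s["R"].T@s["t"]).round(3))
E
```

```text
pics
{'time': 0.0, 'joint_positions': array([-1.44410811e+00,  8.79403777e-02,  1.37222211e+00, -1.09311694e-05,
        1.68355774e+00, -1.03093473e-01]), 'qvel': array([ 0.00079126,  0.00070399, -0.00014995, -0.0004937 ,  0.00125486,
        0.00069371]), 'joint_torque': array([-6.20433493e-04, -3.40180349e+01, -3.02432477e+01,  7.16757914e-02,
        3.30715394e-02, -1.81300757e-04]), 'tool_pos': array([ 0.1251991 , -0.53501976,  0.20432845]), 'ee_rot': array([-3.13947525e+00, -2.08144145e-04,  2.29780252e-01]), 'wrist_force': array([-0.27666666, -0.35754467, -0.44538361]), 'wrist_torque': array([ 0.03122412, -0.03207877,  0.03368387]), 'finger_force': 0.0, 'width': 0.09382905727514303}
side 489.7562185533272 255.1055791235751 193.84787962378647 [[-0.34, -0.94, -0.016], [-0.498, 0.195, -0.845], [0.798, -0.279, -0.534]] [-0.5    0.382  0.818]
top 389.99108523695395 261.1081509635235 191.97065144287131 [[-0.154, -0.988, -0.008], [-0.845, 0.136, -0.518], [0.513, -0.073, -0.855]] [0.082 0.082 0.95 ]
```

View pics/side0.png

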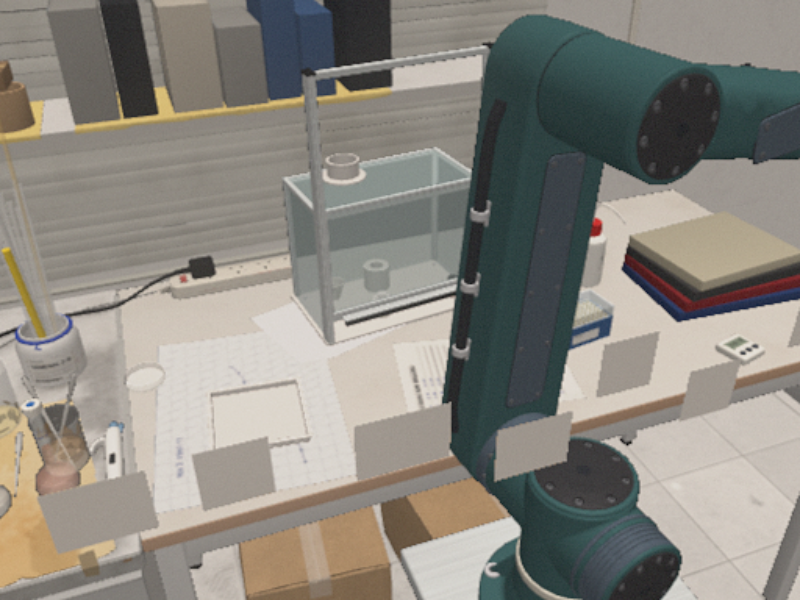

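View pics/top0.png

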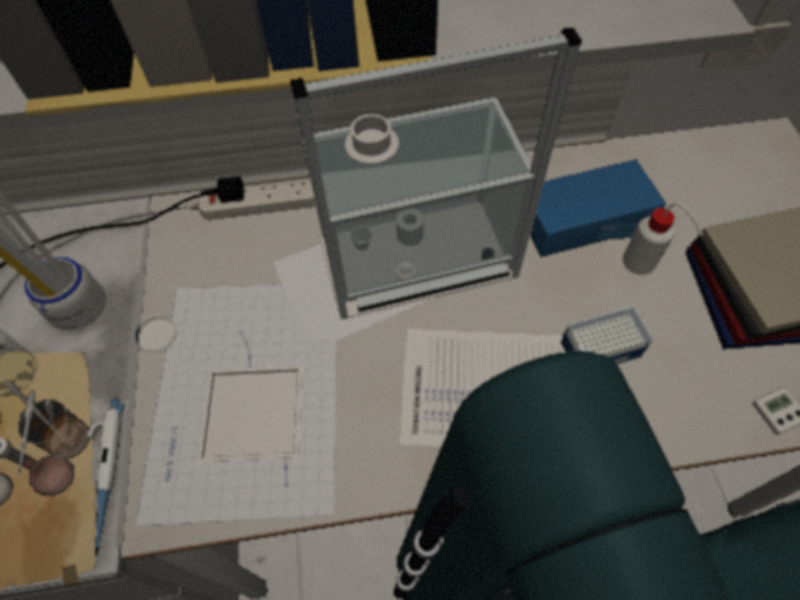

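Side view: the tray is at left (260,410), the enclosure in the centre with its bead at about (400,310), and the arm hides the right end. Top view: tray (252,413), bead from (350,308) to (510,272), bottle near (405,270), vial (487,253), tip box (605,335).

```bash
cat > h.py <<'E'
import numpy as np
def ray(s,u,v,z):
    R,t=s["R"],s["t"]; c=-R.T@t
    d=R.T@np.array([(u-s["cx"])/s["fx"],(v-s["cy"])/s["fy"],1])
    return c+d*(z-c[2])/d[2]
def proj(s,X):
    p=s["R"]@np.asarray(X,float)+s["t"]; return np.array([s["fx"]*p[0]/p[2]+s["cx"],s["fy"]*p[1]/p[2]+s["cy"]])
def pt(s,u,v):
    z=s["z_map"][int(round(v)),int(round(u))]
    return s["R"].T@(np.array([(u-s["cx"])/s["fx"]*z,(v-s["cy"])/s["fy"]*z,z])-s["t"])
E
python3 - <<'E'
import numpy as np,cv2
from h import *
s=dict(np.load("pics/top0.npz"))
c=s["color"][125:210,200:350,::-1]
cv2.imwrite("pics/c1.png",cv2.resize(c,None,fx=5.3,fy=5.3,interpolation=cv2.INTER_CUBIC))
k=.64
for n,u,v,z in [("beadL",350,308,.052),("beadR",510,272,.052),("bottle",405,270,.05),("t1",211,374,.014),("t2",299,370,.014),("t3",297,457,.014),("t4",204,457,.014),("box",605,335,.068)]:
    print(n,ray(s,u*k,v*k,z).round(4),pt(s,u*k,v*k).round(4))
E
```

```text
beadL [0.62   0.1056 0.052 ] [0.6451 0.1067 0.0103]
beadR [ 0.6485 -0.1818  0.052 ] [ 0.6455 -0.1804  0.0568]
bottle [0.6837 0.0007 0.05  ] [0.6524 0.0049 0.0968]
t1 [0.5521 0.3505 0.014 ] [0.552  0.3505 0.0142]
t2 [0.5361 0.2041 0.014 ] [0.5342 0.2036 0.0179]
t3 [0.3883 0.2165 0.014 ] [0.3919 0.2181 0.003 ]
t4 [0.4111 0.3597 0.014 ] [0.4104 0.3591 0.016 ]
box [ 0.4935 -0.3001  0.068 ] [ 0.4929 -0.2996  0.0692]
```

View pics/c1.png

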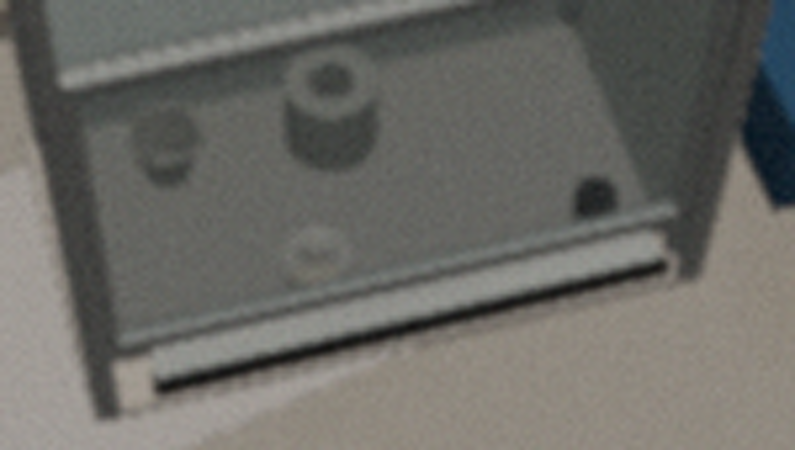

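Run:
```python
from h import *
s=dict(np.load("pics/top0.npz"))
f=lambda x,y,z: ray(s,200+x/5.3-.4,125+y/5.3-.4,z)
L=f(157,385,.0525);R=f(667,267,.0525);d=L-R
yaw=np.arctan2(-d[0],d[1]);M=(L+R)/2
print("bead",L,R,"len",np.linalg.norm(d),"yaw",np.degrees(yaw),"mid",M)
ex=np.array([np.cos(yaw),np.sin(yaw),0]);ey=np.array([-np.sin(yaw),np.cos(yaw),0])
E=M+ex*(.09+.027);E[2]=0
print("encl",E)
loc=lambda p:(np.dot(p-E,ex),np.dot(p-E,ey))
for z in(.045,.059): b=f(318,255,z);print("bottle",b,loc(b))
v=f(597,195,.054);print("vial",v,loc(v))
for n,x,y in(("guideL foot",105,415),("guideR foot",690,277)):
  p=f(x,y,0);print(n,p,loc(p))
b=E+ex*(-.09+.03)
S=dict(np.load("pics/side0.npz"))
print("bead in side",proj(S,L)/.64,proj(S,R)/.64)
# tray
k=.64
t=np.array([ray(s,u*k,v*k,.014) for u,v in((211,374),(299,370),(297,457),(204,457))]);print("tray",t.mean(0))
t=np.array([ray(S,u*k,v*k,.014) for u,v in((211,391),(301,381),(308,437),(216,449))]);print("tray side",t, t.mean(0))
print("bottle in side",proj(S,f(318,255,.05))/.64)
```

```text
bead [0.61714997 0.09187412 0.0525    ] [ 0.64572696 -0.17835366  0.0525    ] len 0.27173461287638384 yaw 6.0366771522288385 mid [ 0.63143846 -0.04323977  0.0525    ]
encl [ 0.74778967 -0.03093545  0.        ]
bottle [ 0.68719342 -0.00089867  0.045     ] (np.float64(-0.05710140830792895), np.float64(0.03624283570746586))
bottle [6.77830112e-01 3.83043176e-04 5.90000000e-02] (np.float64(-0.06627800448832093), np.float64(0.03850213199745686))
vial [ 0.69545129 -0.15222529  0.054     ] (np.float64(-0.06480360874847702), np.float64(-0.11511308898665895))
guideL foot [ 6.34539877e-01  1.21689707e-01 -1.11022302e-16] (np.float64(-0.09657096163705262), np.float64(0.1636887444853461))
guideR foot [ 0.67026934 -0.2044586   0.        ] (np.float64(-0.09533903147316992), np.float64(-0.1644084862095189))
bead in side [345.77859404 321.62142416] [475.67711628 285.8167944 ]
tray [0.47189851 0.28270844 0.014     ]
tray side [[0.55433101 0.34764689 0.014     ]
 [0.52641114 0.20018519 0.014     ]
 [0.38619036 0.22337365 0.014     ]
 [0.41012045 0.36079423 0.014     ]] [0.46926324 0.28299999 0.014     ]
bottle in side [382.27044185 294.90328214]
```

```bash
cat > go.py <<'E'
# print deltas in current tool axes to a target given in world
import sys
from bench import robot
import numpy as np
from scipy.spatial.transform import Rotation as T
def state():
    o=robot.get_obs();R=T.from_euler("xyz",o["ee_rot"]);return o,R
def to(p,alpha,yaw=6.04):
    o,R=state()
    D=T.from_euler("xyz",[180,0,yaw],degrees=True)*T.from_rotvec([0,alpha,0],degrees=True)
    print("shift now",(R.inv().apply(np.array(p)-o["tool_pos"])*1000).round(1),"shift in goal axes",(D.inv().apply(np.array(p)-o["tool_pos"])*1000).round(1),"turn",(R.inv()*D).as_rotvec(degrees=True).round(2))
    print("t",o["time"].__round__(2),"q",o["joint_positions"].round(3),"p",o["tool_pos"].round(4),"F",o["wrist_force"].round(1),"w",round(o["width"],4))
if __name__=="__main__":
    a=[float(x) for x in sys.argv[1:]]; to(a[:3],*a[3:])
E
python3 -m crank '[[0,[0.035,-0.035,0],[0,0,7.1]],[0,[0.035,-0.035,0],[0,0,0]],[0,[0.035,-0.035,0],[0,0,0]],[0,[0.035,-0.035,0],[0,0,0]],[0,[0.035,-0.035,0],[0,0,0]],[0,[0.035,-0.035,0],[0,0,0]]]'
python3 -m crank '[[0,[0.035,-0.035,0],[0,0,0]],[0,[0.035,-0.035,0],[0,0,0]],[0,[0.035,-0.035,0],[0,0,0]],[0,[0.035,-0.035,0],[0,0,0]],[0,[0.035,-0.035,0],[0,0,0]],[0,[0.035,-0.035,0],[0,0,0]],[0,[0,0,0],[0,0,0]]]'
python3 go.py .512 -.056 .2 0
```

```text
time: 0.7
tool_pos: [0.3075, -0.2991, 0.2051]
ee_rot: [-3.141, 0.0, 0.105]
wrist_force: [1.3, -0.1, -0.3]
width: 0.0941
finger_force: 0.0
time: 1.4
tool_pos: [0.4955, -0.0652, 0.2043]
ee_rot: [-3.139, 0.001, 0.114]
wrist_force: [-0.8, -0.4, -0.2]
width: 0.0942
finger_force: 0.0
shift now [17.5 -7.3  4.3] shift in goal axes [17.4 -7.4  4.3] turn [-0.15  0.04  0.48]
t 1.4 q [-0.246 -0.024  1.487  0.002  1.68   1.211] p [ 0.4955 -0.0652  0.2043] F [-0.8 -0.4 -0.2] w 0.0942
```

```bash
python3 -m crank '[[0,[0,0,0],[0,8.5,0]],[0,[0,0,0],[0,8.5,0]],[0,[0,0,0],[0,8.5,0]],[0,[0,0,0],[0,8.5,0]],[0,[0,0,0],[0,8.5,0]],[0,[0,0,0],[0,8.5,0]],[0,[0,0,0],[0,8.5,0]],[0,[0,0,0],[0,0,0]]]'
python3 go.py .532 -.054 .025 60
```

```text
time: 2.2
tool_pos: [0.4885, -0.0686, 0.1934]
ee_rot: [-3.12, -1.02, 0.084]
wrist_force: [-0.7, 0.9, -0.9]
width: 0.0937
finger_force: 0.0
shift now [-120.2   -8.2  126.4] shift in goal axes [-123.5   -9.9  123. ] turn [-0.16  1.56 -0.65]
t 2.2 q [-0.75  -0.691  2.304  0.912  0.954  0.397] p [ 0.4885 -0.0686  0.1934] F [-0.7  0.9 -0.9] w 0.0937
```

```bash
python3 -m crank '[[0,[-0.024,-0.002,0.0255],[0,1,0]],[0,[-0.024,-0.002,0.0255],[0,0,0]],[0,[-0.024,-0.002,0.0255],[0,0,0]],[0,[-0.024,-0.002,0.0255],[0,0,0]],[0,[-0.014,0,0.015],[0,0,0]],[0,[0,0,0],[0,0,0]]]'
python3 go.py .532 -.054 .025 60
```

```text
time: 2.8
tool_pos: [0.5392, -0.0556, 0.0492]
ee_rot: [-3.134, -1.044, 0.103]
wrist_force: [-0.3, -0.3, 0.5]
width: 0.0939
finger_force: 0.0
shift now [-24.5  -2.3   6.1] shift in goal axes [-24.5  -2.3   6. ] turn [-0.36  0.21 -0.06]
t 2.8 q [-0.584 -0.25   2.411  1.483  0.591 -0.289] p [ 0.5392 -0.0556  0.0492] F [-0.3 -0.3  0.5] w 0.0939
```

```bash
python3 -m crank '[[0,[-0.010,-0.001,0.008],[0,0,0]],[0,[-0.011,-0.001,0.008],[0,0,0]],[0,[0,0,0],[0,0,0]]]'
python3 go.py .635 -.043 .024 60
python3 - <<'E'
from bench import vision;import cv2
s=vision.snapshot("side");c=s["color"][130:330,150:420,::-1];cv2.imwrite("pics/s2.png",cv2.resize(c,None,fx=2.9,fy=2.9,interpolation=cv2.INTER_CUBIC))
E
```

```text
time: 3.1
tool_pos: [0.543, -0.0544, 0.0264]
ee_rot: [-3.14, -1.049, 0.108]
wrist_force: [-0.2, 1.2, 0.3]
width: 0.0942
finger_force: 0.0
shift now [44.1 -1.3 81.5] shift in goal axes [44.3 -1.6 81.4] turn [-0.19 -0.12  0.07]
t 3.1 q [-0.571 -0.163  2.42   1.647  0.579 -0.473] p [ 0.543  -0.0544  0.0264] F [-0.2  1.2  0.3] w 0.0942
```

View pics/s2.png

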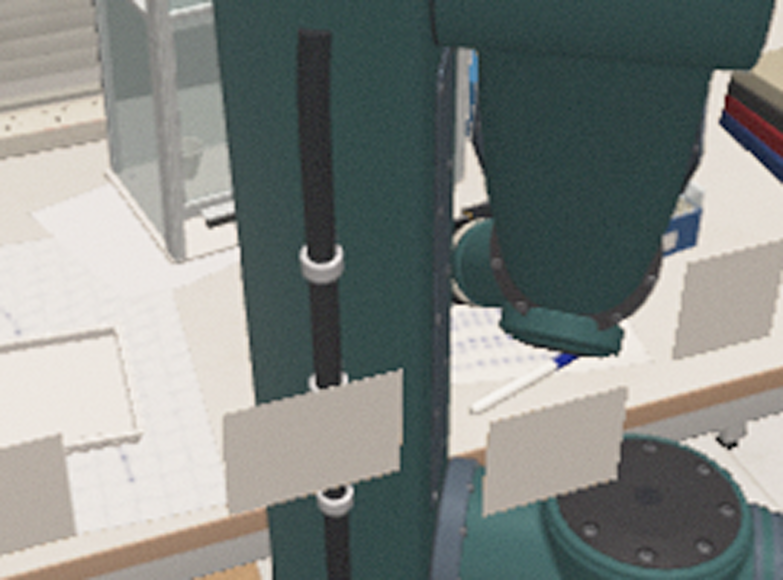

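```bash
python3 -m crank '[[0,[0.0105,0,0.0185],[0,0,0]],[0,[0.0105,0,0.0185],[0,0,0]],[0,[0.0105,0,0.0185],[0,0,0]],[0,[0.008,0,0.0145],[0,0,0]],[0,[0.005,0,0.009],[0,0,0]],[0,[0,0,0],[0,0,0]]]'
python3 go.py .642 -.042 .024 60
```

```text
time: 3.75
tool_pos: [0.634, -0.0448, 0.0273]
ee_rot: [3.139, -1.053, 0.11]
wrist_force: [-0.6, -0.5, 0.9]
width: 0.0937
finger_force: 0.0
shift now [ 1.2 -2.   8.8] shift in goal axes [ 1.2 -2.   8.8] turn [-0.11 -0.33  0.13]
t 3.75 q [-0.397  0.044  2.231  1.838  0.451 -0.563] p [ 0.634  -0.0448  0.0273] F [-0.6 -0.5  0.9] w 0.0937
```

Under the bead; a few mm further, then look from the top.

```bash
python3 -m crank '[[0,[0.001,-0.002,0.009],[0,0,0]],[0,[0,0,0],[0,0,0]]]'
python3 - <<'E'
from bench import vision;import cv2,numpy as np
s=vision.snapshot("top");np.savez("pics/top3.npz",**s);c=s["color"][90:260,180:390,::-1];cv2.imwrite("pics/t3.png",cv2.resize(c,None,fx=3.5,fy=3.5,interpolation=cv2.INTER_CUBIC))
E
```

```text
time: 3.95
tool_pos: [0.64, -0.0417, 0.0215]
ee_rot: [-3.141, -1.05, 0.106]
wrist_force: [-0.2, 0.6, -0.4]
width: 0.0941
finger_force: 0.0
```

View pics/t3.png

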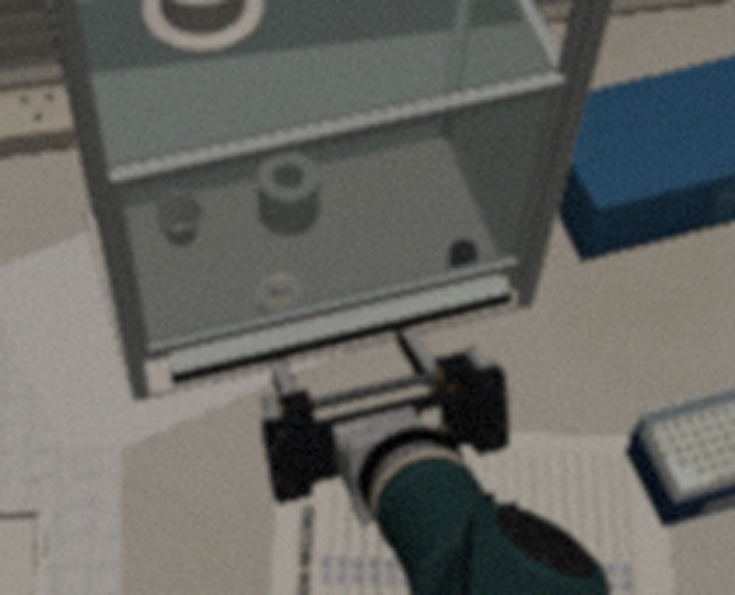

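The picture shows both fingertips passing under the black bead, at (280,350) and (410,335). Nothing else is touched.

```bash
for i in 1; do python3 -m crank '[[0,[0.0035,0,-0.002],[0,0,0]],[0,[0.0035,0,-0.002],[0,0,0]],[0,[0.0026,0,-0.0015],[0,0,0]],[0,[0.0026,0,-0.0015],[0,0,0]]]'; done
python3 -m crank '[[0,[0.0026,0,-0.0015],[0,0,0]],[0,[0.0026,0,-0.0015],[0,0,0]],[0,[0.0026,0,-0.0015],[0,0,0]],[0,[0.0026,0,-0.0015],[0,0,0]]]'
python3 -m crank '[[0,[0.0026,0,-0.0015],[0,0,0]],[0,[0.0026,0,-0.0015],[0,0,0]],[0,[0.0026,0,-0.0015],[0,0,0]],[0,[0.0026,0,-0.0015],[0,0,0]]]'
```

```text
time: 4.4
tool_pos: [0.6392, -0.0421, 0.0345]
ee_rot: [3.141, -1.047, 0.107]
wrist_force: [0.7, -0.6, -3.0]
width: 0.0939
finger_force: 1.1
time: 4.8
tool_pos: [0.6393, -0.042, 0.0464]
ee_rot: [-3.141, -1.048, 0.106]
wrist_force: [-1.5, -2.3, -2.4]
width: 0.0942
finger_force: 1.8
time: 5.2
tool_pos: [0.6394, -0.042, 0.0587]
ee_rot: [-3.141, -1.048, 0.106]
wrist_force: [-3.7, -3.5, -3.3]
width: 0.094
finger_force: 2.5
```

```bash
python3 -m crank '[[0,[0.0026,0,-0.0015],[0,0,0]],[0,[0.0026,0,-0.0015],[0,0,0]]]'
python3 -m crank '[[0,[0.0035,0.0005,-0.0025],[0,0,0]],[0,[0.0035,0.0005,-0.0025],[0,0,0]]]'
python3 -m crank '[[0,[0.0035,0.0005,-0.0025],[0,0,0]],[0,[0.0035,0.0005,-0.0025],[0,0,0]]]'
python3 go.py .64 -.042 .1 60
```

```text
time: 5.4
tool_pos: [0.6395, -0.0419, 0.0648]
ee_rot: [-3.141, -1.048, 0.106]
wrist_force: [-5.1, -2.5, -3.4]
width: 0.0942
finger_force: 2.5
time: 5.6
tool_pos: [0.6394, -0.0421, 0.0743]
ee_rot: [-3.138, -1.05, 0.106]
wrist_force: [0.8, 0.4, -3.0]
width: 0.0942
finger_force: 1.1
time: 5.8
tool_pos: [0.6387, -0.043, 0.083]
ee_rot: [-3.139, -1.05, 0.107]
wrist_force: [0.1, 1.5, -3.1]
width: 0.0941
finger_force: 1.1
shift now [15.4 -0.9 -7.2] shift in goal axes [15.4 -0.9 -7.2] turn [-0.22 -0.16  0.04]
t 5.8 q [-0.388 -0.083  2.192  1.482  0.429 -0.166] p [ 0.6387 -0.043   0.083 ] F [ 0.1  1.5 -3.1] w 0.0941
```

```bash
python3 -m crank '[[0,[0.0069,0,-0.0041],[0,0,0]],[0,[0.0069,0,-0.0041],[0,0,0]]]'
python3 -m crank '[[0,[0.0069,0,-0.0041],[0,0,0]],[0,[0.0069,0,-0.0041],[0,0,0]]]'
python3 -m crank '[[0,[0.0069,0,-0.0041],[0,0,0]],[0,[0.0069,0,-0.0041],[0,0,0]]]'
python3 go.py .64 -.042 .15 60
```

```text
time: 6.0
tool_pos: [0.6381, -0.0433, 0.0985]
ee_rot: [-3.139, -1.049, 0.106]
wrist_force: [1.4, 1.4, -3.4]
width: 0.0942
finger_force: 1.1
time: 6.2
tool_pos: [0.6379, -0.0434, 0.1149]
ee_rot: [-3.139, -1.049, 0.106]
wrist_force: [1.1, 1.2, -3.5]
width: 0.0941
finger_force: 1.1
time: 6.4
tool_pos: [0.6377, -0.0435, 0.131]
ee_rot: [-3.139, -1.049, 0.106]
wrist_force: [1.9, 0.1, -3.2]
width: 0.0938
finger_force: 1.1
shift now [17.7 -1.3 -7.3] shift in goal axes [17.7 -1.3 -7.4] turn [-0.17 -0.11  0.02]
t 6.4 q [-0.39  -0.181  2.155  1.203  0.46   0.143] p [ 0.6377 -0.0435  0.131 ] F [ 1.9  0.1 -3.2] w 0.0938
```

```bash
python3 -m crank '[[0,[0.0069,0,-0.0040],[0,0,0]],[0,[0.0069,0,-0.004],[0,0,0]],[0,[0.0035,0,-0.002],[0,0,0]]]'
python3 -m crank '[[0,[0.0026,0,-0.0015],[0,0,0]],[0,[0.0026,0,-0.0015],[0,0,0]]]'
python3 -m crank '[[0,[0.0026,0,-0.0015],[0,0,0]],[0,[0.0026,0,-0.0015],[0,0,0]]]'
python3 -m crank '[[0,[0.0026,0,-0.0015],[0,0,0]],[0,[0.0026,0,-0.0015],[0,0,0]]]'
python3 go.py .64 -.042 .18 60
```

```text
time: 6.7
tool_pos: [0.6376, -0.0435, 0.1511]
ee_rot: [-3.141, -1.049, 0.108]
wrist_force: [0.1, 0.7, -3.1]
width: 0.094
finger_force: 1.2
time: 6.9
tool_pos: [0.6374, -0.0437, 0.1562]
ee_rot: [-3.139, -1.049, 0.105]
wrist_force: [1.2, 1.5, -2.5]
width: 0.0938
finger_force: 1.1
time: 7.1
tool_pos: [0.6374, -0.0437, 0.162]
ee_rot: [-3.139, -1.048, 0.106]
wrist_force: [0.9, 1.3, -3.6]
width: 0.0943
finger_force: 1.1
time: 7.3
tool_pos: [0.6374, -0.0438, 0.1681]
ee_rot: [-3.139, -1.048, 0.106]
wrist_force: [1.6, 2.7, -1.9]
width: 0.094
finger_force: 1.2
shift now [11.7 -1.5 -3.5] shift in goal axes [11.7 -1.5 -3.6] turn [-0.14 -0.07  0.01]
t 7.3 q [-0.39  -0.242  2.116  1.03   0.504  0.337] p [ 0.6374 -0.0438  0.1681] F [ 1.6  2.7 -1.9] w 0.094
```

```bash
python3 -m crank '[[0,[0.0026,0,-0.0015],[0,0,0]],[0,[0.0026,0,-0.0015],[0,0,0]]]'
python3 -m crank '[[0,[0.0026,0,-0.0015],[0,0,0]],[0,[0.0026,0,-0.0015],[0,0,0]]]'
python3 -m crank '[[0,[0.0022,0,-0.0013],[0,0,0]],[0,[0.0022,0,-0.0013],[0,0,0]]]'
python3 go.py .64 -.042 .18 60
```

```text
time: 7.5
tool_pos: [0.6374, -0.0438, 0.1743]
ee_rot: [-3.14, -1.049, 0.106]
wrist_force: [-0.0, 2.5, -3.3]
width: 0.0938
finger_force: 1.3
time: 7.7
tool_pos: [0.6374, -0.0438, 0.1803]
ee_rot: [-3.14, -1.049, 0.106]
wrist_force: [-0.0, 2.7, -2.9]
width: 0.0941
finger_force: 1.3
time: 7.9
tool_pos: [0.6374, -0.044, 0.1855]
ee_rot: [-3.14, -1.049, 0.106]
wrist_force: [0.1, 3.3, -3.8]
width: 0.0941
finger_force: 1.3
shift now [-3.3 -1.7  5.1] shift in goal axes [-3.3 -1.7  5.1] turn [-0.11 -0.09  0.02]
t 7.9 q [-0.39  -0.266  2.096  0.965  0.528  0.412] p [ 0.6374 -0.044   0.1855] F [ 0.1  3.3 -3.8] w 0.0941
```

```bash
python3 -m crank '[[0,[0.0022,-0.0003,-0.0013],[0,0,0]],[0,[0.0022,-0.0003,-0.0013],[0,0,0]]]'
python3 -m crank '[[0,[0.0022,0,-0.0013],[0,0,0]],[0,[0.0022,0,-0.0013],[0,0,0]]]'
python3 go.py .64 -.042 .19 60
```

```text
time: 8.1
tool_pos: [0.6374, -0.0439, 0.1907]
ee_rot: [-3.142, -1.049, 0.106]
wrist_force: [-0.6, 1.0, -2.7]
width: 0.0937
finger_force: 1.5
time: 8.3
tool_pos: [0.6374, -0.0439, 0.1959]
ee_rot: [-3.141, -1.049, 0.106]
wrist_force: [-1.1, 1.6, -3.4]
width: 0.094
finger_force: 1.4
shift now [-3.7 -1.6  5.4] shift in goal axes [-3.7 -1.6  5.4] turn [-0.05 -0.12  0.01]
t 8.3 q [-0.389 -0.28   2.084  0.929  0.541  0.455] p [ 0.6374 -0.0439  0.1959] F [-1.1  1.6 -3.4] w 0.094
```

```bash
python3 -m crank '[[0,[0.0022,0,-0.0013],[0,0,0]],[0,[0.0022,0,-0.0013],[0,0,0]]]'
python3 -m crank '[[0,[0.0022,0,-0.0013],[0,0,0]],[0,[0.0022,0,-0.0013],[0,0,0]]]'
python3 go.py .64 -.042 .19 60
```

```text
time: 8.5
tool_pos: [0.6373, -0.0439, 0.2011]
ee_rot: [-3.141, -1.049, 0.106]
wrist_force: [1.1, 0.4, -3.0]
width: 0.0938
finger_force: 1.4
time: 8.7
tool_pos: [0.6372, -0.0439, 0.2059]
ee_rot: [-3.141, -1.049, 0.106]
wrist_force: [1.3, -0.3, -5.1]
width: 0.094
finger_force: 1.5
shift now [-12.3  -1.5  10.5] shift in goal axes [-12.3  -1.6  10.5] turn [-0.05 -0.1   0.02]
t 8.7 q [-0.389 -0.292  2.071  0.896  0.556  0.493] p [ 0.6372 -0.0439  0.2059] F [ 1.3 -0.3 -5.1] w 0.094
```

```bash
python3 -m crank '[[0,[0.0018,0,-0.001],[0,0,0]],[0,[0.0018,0,-0.001],[0,0,0]]]'
python3 -m crank '[[0,[0.0018,0,-0.001],[0,0,0]],[0,[0.0018,0,-0.001],[0,0,0]]]'
python3 go.py .64 -.042 .19 60
```

```text
time: 8.9
tool_pos: [0.6372, -0.0439, 0.2096]
ee_rot: [-3.141, -1.048, 0.106]
wrist_force: [1.4, 0.3, -5.7]
width: 0.0937
finger_force: 1.8
time: 9.1
tool_pos: [0.6371, -0.0438, 0.2134]
ee_rot: [-3.141, -1.048, 0.106]
wrist_force: [3.8, -1.2, -6.9]
width: 0.094
finger_force: 2.2
shift now [-18.8  -1.5  14.3] shift in goal axes [-18.8  -1.5  14.4] turn [-0.06 -0.04  0.02]
t 9.1 q [-0.389 -0.301  2.061  0.871  0.569  0.522] p [ 0.6371 -0.0438  0.2134] F [ 3.8 -1.2 -6.9] w 0.094
```

```bash
python3 -m crank '[[0,[0.0018,0,-0.001],[0,0,0]],[0,[0.0018,0,-0.001],[0,0,0]]]'
python3 -m crank '[[0,[0.0013,0,-0.00075],[0,0,0]],[0,[0.0013,0,-0.00075],[0,0,0]]]'
python3 -m crank '[[0,[0,0,0],[0,0,0]]]'
```

```text
time: 9.3
tool_pos: [0.6371, -0.0438, 0.2173]
ee_rot: [-3.141, -1.048, 0.106]
wrist_force: [3.9, -1.4, -7.8]
width: 0.094
finger_force: 2.6
time: 9.5
tool_pos: [0.6371, -0.0438, 0.2204]
ee_rot: [-3.141, -1.048, 0.106]
wrist_force: [3.2, -2.2, -8.5]
width: 0.094
finger_force: 2.9
time: 9.6
tool_pos: [0.6372, -0.0438, 0.221]
ee_rot: [-3.141, -1.049, 0.107]
wrist_force: [-0.1, -2.0, -7.4]
width: 0.0939
finger_force: 3.0
```

```bash
python3 -m crank '[[0,[-0.0018,0,0.001],[0,0,0]],[0,[-0.0018,0,0.001],[0,0,0]],[0,[-0.0018,0,0.001],[0,0,0]]]'
python3 -m crank '[[0,[-0.0026,0,0.0015],[0,0,0]],[0,[-0.0026,0,0.0015],[0,0,0]],[0,[0,0,0],[0,0,0]]]'
python3 - <<'E'
from bench import vision;import cv2,numpy as np
s=vision.snapshot("top");np.savez("pics/top4.npz",**s);c=s["color"][60:230,180:390,::-1];cv2.imwrite("pics/t4.png",cv2.resize(c,None,fx=3.5,fy=3.5,interpolation=cv2.INTER_CUBIC))
E
```

```text
time: 9.9
tool_pos: [0.6385, -0.0437, 0.2185]
ee_rot: [-3.14, -1.055, 0.105]
wrist_force: [0.7, 0.9, -0.0]
width: 0.0939
finger_force: 0.0
time: 10.2
tool_pos: [0.6373, -0.0434, 0.2088]
ee_rot: [-3.139, -1.049, 0.105]
wrist_force: [-0.4, 0.5, -0.7]
width: 0.0941
finger_force: 0.0
```

View pics/t4.png

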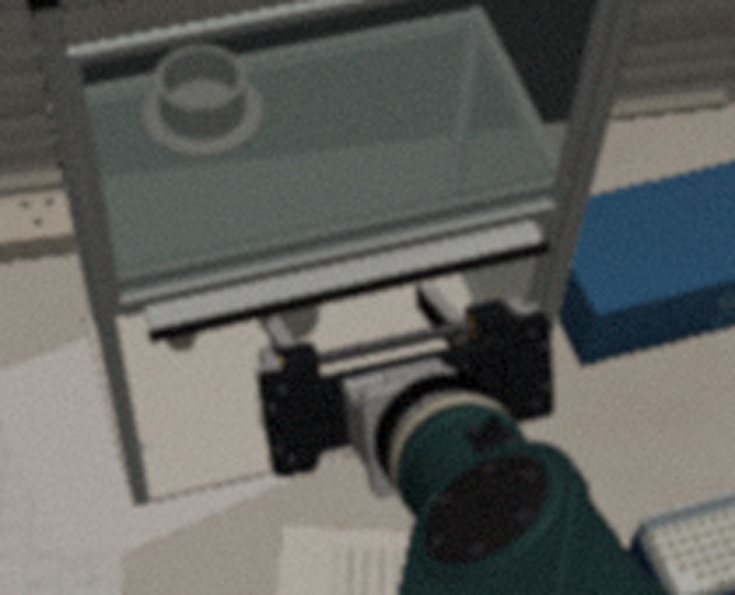

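The sash stands by itself; its bead now runs from (150,333) to (545,245) and the wrist force is back to zero. The gripper hides the bottle, so I'll back off and measure it.

```bash
python3 -m crank '[[0,[-0.0217,0,-0.0125],[0,0,0]],[0,[-0.025,0,-0.015],[0,0,0]],[0,[-0.025,0,-0.015],[0,0,0]],[0,[-0.025,0,-0.015],[0,0,0]],[0,[-0.03,0,0],[0,0,0]],[0.36,[-0.03,0,0.01],[0,0,0]],[0.36,[-0.02,0,0.01],[0,0,0]],[0.36,[0,0,0],[0,0,0]]]'
python3 go.py .556 -.014 .05 60
python3 - <<'E'
from bench import vision;import cv2,numpy as np
for n in("top","side"):
    s=vision.snapshot(n);np.savez(f"pics/{n}5.npz",**s)
    c=s["color"][90:230,190:350,::-1] if n=="top" else s["color"][130:230,190:350,::-1]
    cv2.imwrite(f"pics/{n}5.png",cv2.resize(c,None,fx=4.2,fy=4.2,interpolation=cv2.INTER_CUBIC))
E
```

```text
time: 11.05
tool_pos: [0.5154, -0.0554, 0.0705]
ee_rot: [-3.131, -1.044, 0.096]
wrist_force: [0.2, 0.5, -0.5]
width: 0.0732
finger_force: 0.0
shift now [  4.6 -36.8  49. ] shift in goal axes [  4.6 -36.9  48.9] turn [-0.17  0.2  -0.27]
t 11.05 q [-0.638 -0.392  2.445  1.317  0.652 -0.114] p [ 0.5154 -0.0554  0.0705] F [ 0.2  0.5 -0.5] w 0.0732
```

View pics/top5.png

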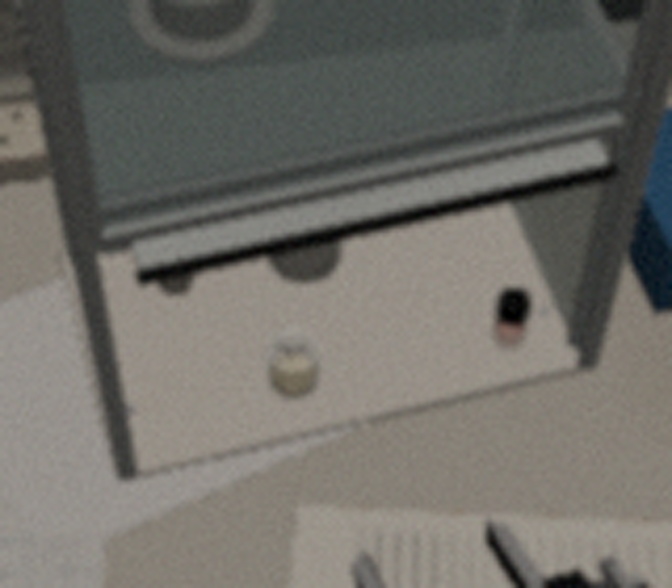

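Run:
```python
from h import *
s=dict(np.load("pics/top5.npz"))
f=lambda x,y,z: ray(s,190+x/4.2-.4,90+y/4.2-.4,z)
yaw=np.radians(6.04);E=np.array([.7478,-.0309,0]);ex=np.array([np.cos(yaw),np.sin(yaw),0]);ey=np.array([-ex[1],ex[0],0])
loc=lambda p:(((p-E)@ex).round(4),((p-E)@ey).round(4))
p=f(295,398,.008);print("foot front",p,loc(p),"center ~",loc(p)[0]+.0185)
for z,y in((.025,372),(.044,352),(.059,345)):
  p=f(294,y,z);print(z,p,loc(p))
L=f(123,475,.0);R=f(590,365,0);print("guide feet",L,R,loc(L),loc(R))
B1=f(143,276,.24);B2=f(612,171,.24);print("bead",B1,B2,np.linalg.norm(B1-B2),loc(B1),loc(B2))
for bx in(-.062,-.058):
  b=E+bx*ex+.037*ey
  for z in(.008,.042,.059): print(bx,z,(proj(s,[b[0],b[1],z])-[190,90]+.4)*4.2, (proj(s,[b[0]-.0185,b[1],z])-[190,90]+.4)*4.2)
```

```text
foot front [0.67220144 0.00115191 0.008     ] (np.float64(-0.0718), np.float64(0.0398)) center ~ -0.0533
0.025 [6.82156601e-01 1.08956472e-04 2.50000000e-02] (np.float64(-0.062), np.float64(0.0377))
0.044 [ 6.8554400e-01 -6.3282816e-04  4.4000000e-02] (np.float64(-0.0587), np.float64(0.0366))
0.059 [ 6.81015660e-01 -1.08057333e-04  5.90000000e-02] (np.float64(-0.0632), np.float64(0.0376))
guide feet [0.63543791 0.12307948 0.        ] [ 0.67135536 -0.2055896   0.        ] (np.float64(-0.0955), np.float64(0.1649)) (np.float64(-0.0944), np.float64(-0.1657))
bead [0.61653173 0.08988485 0.24      ] [ 0.6469273  -0.17682506  0.24      ] 0.2684363324802217 (np.float64(-0.1178), np.float64(0.1339)) (np.float64(-0.1157), np.float64(-0.1345))
-0.062 0.008 [295.33054849 385.37600134] [299.50161018 408.05398186]
-0.062 0.042 [294.782691  357.7365826] [299.06119228 380.78228644]
-0.062 0.059 [294.49765271 343.3563964 ] [298.83197301 366.58849913]
-0.058 0.008 [293.83535983 380.63235739] [297.98613136 403.22890256]
-0.058 0.042 [293.24869616 352.9174538 ] [297.50582301 375.87819147]
-0.058 0.059 [292.94349003 338.49904194] [297.2558609  361.64433193]
```

View pics/side5.png

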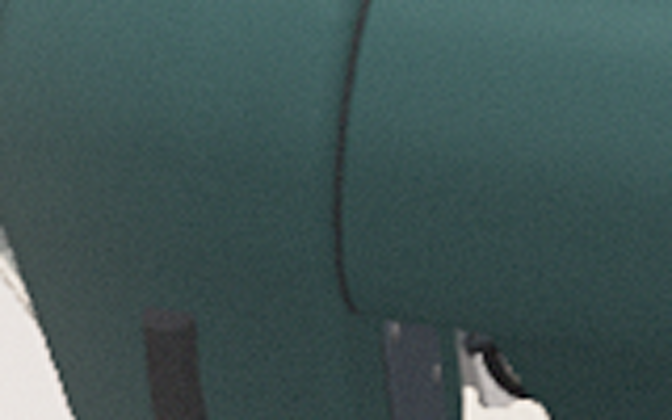

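The bottle stands at (294,370) with its cream contents, upright, with the vial at (512,315) far from it. The side view is blocked by the arm. Local position is about (-59, +37.5) mm, which fits the 26–34 mm and ±40 mm ranges given. Moving in front of it.

```bash
python3 -m crank '[[0.36,[0.0015,-0.012,0.0165],[0,0,0]],[0.36,[0.0015,-0.012,0.0165],[0,0,0]],[0.36,[0.0015,-0.013,0.0165],[0,0,0]],[0.36,[-0.011,0,0.008],[0,0,0]],[0.36,[-0.011,0,0.008],[0,0,0]],[0.36,[0,0,0],[0,0,0]]]'
python3 go.py .7016 .0019 .0205 60
```

```text
time: 11.75
tool_pos: [0.5621, -0.014, 0.0271]
ee_rot: [-3.139, -1.049, 0.105]
wrist_force: [-0.2, -0.8, -0.4]
width: 0.0602
finger_force: 0.0
shift now [ 64.2  -0.9 125. ] shift in goal axes [ 64.5  -1.2 124.9] turn [-0.15 -0.13 -0.01]
t 11.75 q [-0.395 -0.143  2.402  1.801  0.444 -0.519] p [ 0.5621 -0.014   0.0271] F [-0.2 -0.8 -0.4] w 0.0602
```

```bash
python3 -m crank '[[0.36,[0.009,0,0.018],[0,0,0]],[0.36,[0.009,-0.001,0.018],[0,0,0]],[0.36,[0.009,0,0.018],[0,0,0]],[0.36,[0.009,0,0.018],[0,0,0]],[0.36,[0.005,0,0.01],[0,0,0]],[0.36,[0,0,0],[0,0,0]]]'
python3 go.py .7016 .0019 .0205 60
```

```text
time: 12.35
tool_pos: [0.6544, -0.0038, 0.024]
ee_rot: [3.141, -1.053, 0.108]
wrist_force: [-1.1, -0.1, 0.3]
width: 0.0601
finger_force: 0.0
shift now [20.5 -0.6 43. ] shift in goal axes [20.8 -0.7 42.9] turn [-0.1  -0.33  0.08]
t 12.35 q [-0.264  0.08   2.202  2.024  0.358 -0.671] p [ 0.6544 -0.0038  0.024 ] F [-1.1 -0.1  0.3] w 0.0601
```

```bash
python3 -m crank '[[0.36,[0.006,0,0.012],[0,0,0]],[0.36,[0.006,0,0.012],[0,0,0]],[0.36,[0.005,-0.0005,0.01],[0,0,0]],[0.36,[0.0035,0,0.008],[0,0,0]],[0.36,[0,0,0],[0,0,0]]]'
python3 go.py .7016 .0019 .0205 60
python3 - <<'E'
from bench import vision;import cv2,numpy as np
s=vision.snapshot("top");np.savez("pics/top6.npz",**s);c=s["color"][110:220,200:340,::-1];cv2.imwrite("pics/t6.png",cv2.resize(c,None,fx=5,fy=5,interpolation=cv2.INTER_CUBIC))
E
```

```text
time: 12.85
tool_pos: [0.6994, 0.0019, 0.0185]
ee_rot: [-3.141, -1.05, 0.106]
wrist_force: [0.8, 0.2, 0.6]
width: 0.0605
finger_force: 0.0
shift now [2.8 0.2 0.9] shift in goal axes [2.8 0.2 0.9] turn [-0.1  -0.14  0.03]
t 12.85 q [-0.22   0.179  2.1    2.079  0.325 -0.699] p [0.6994 0.0019 0.0185] F [0.8 0.2 0.6] w 0.0605
```

View pics/t6.png

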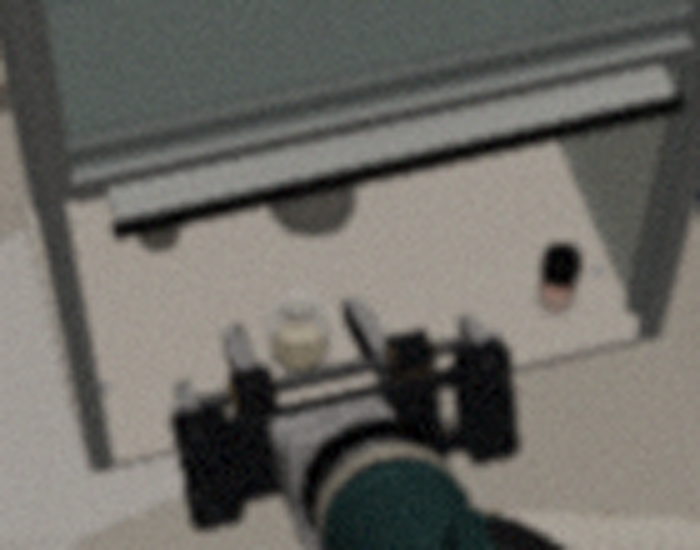

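The fingers straddle the bottle at (300,335), tips at (237,330) and (357,305), with the bottle midway. Closing on it.

```bash
python3 -m crank '[[0.36,[0.0025,0,0.0005],[0,0,0]],[0.5,[0,0,0],[0,0,0]],[0.7,[0,0,0],[0,0,0]],[0.7,[0,0,0],[0,0,0]],[0.7,[0,0,0],[0,0,0]]]'
python3 -m crank '[[0.75,[0,0,0],[0,0,0]],[0.75,[0,0,0],[0,0,0]],[0.75,[0,0,0],[0,0,0]]]'
```

```text
time: 13.4
tool_pos: [0.6999, 0.0019, 0.0201]
ee_rot: [-3.141, -1.049, 0.106]
wrist_force: [0.5, -0.6, 0.2]
width: 0.0328
finger_force: 30.0
time: 13.7
tool_pos: [0.7001, 0.002, 0.0201]
ee_rot: [-3.141, -1.049, 0.106]
wrist_force: [-0.6, -1.2, -0.3]
width: 0.0329
finger_force: 30.0
```

```bash
python3 -m crank '[[0.75,[0.0044,0,-0.0025],[0,0,0]],[0.75,[0.0044,0,-0.0025],[0,0,0]],[0.75,[0.0044,0,-0.0025],[0,0,0]],[0.75,[0,0,0],[0,0,0]]]'
python3 - <<'E'
from bench import vision;import cv2,numpy as np
s=vision.snapshot("top");np.savez("pics/top7.npz",**s);c=s["color"][140:200,220:300,::-1];cv2.imwrite("pics/t7.png",cv2.resize(c,None,fx=9,fy=9,interpolation=cv2.INTER_CUBIC))
E
```

```text
time: 14.1
tool_pos: [0.7006, 0.0019, 0.0361]
ee_rot: [3.141, -1.05, 0.107]
wrist_force: [0.6, 0.1, -0.5]
width: 0.0331
finger_force: 30.0
```

View pics/t7.png

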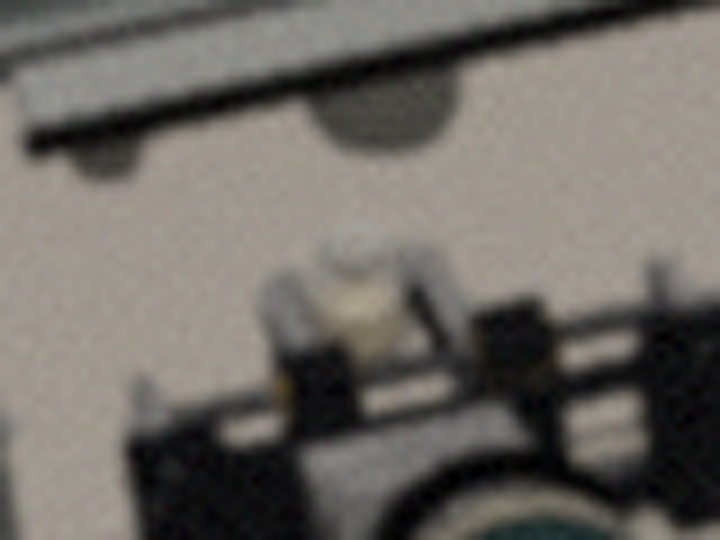

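The bottle is lifted between the pads at (350,300), upright and clear of the floor. 33 mm is simply its body width below the wider rim. Pulling it straight out, then up.

```bash
python3 -m crank '[[0.75,[-0.005,0,-0.009],[0,0,0]],[0.75,[-0.01,0,-0.0175],[0,0,0]],[0.75,[-0.012,0,-0.021],[0,0,0]],[0.75,[-0.012,0,-0.021],[0,0,0]],[0.75,[-0.012,0,-0.021],[0,0,0]],[0.75,[-0.01,0,-0.0175],[0,0,0]],[0.75,[-0.005,0,-0.009],[0,0,0]],[0.75,[0,0,0],[0,0,0]]]'
python3 -m crank '[[0.75,[0.013,0,-0.0075],[0,0,0]],[0.75,[0.017,0,-0.01],[0,0,0]],[0.75,[0.017,0,-0.01],[0,0,0]],[0.75,[0.009,0,-0.005],[0,0,0]],[0.75,[0,0,0],[0,0,0]]]'
python3 go.py .483 .294 .1 60 43
```

```text
time: 14.95
tool_pos: [0.566, -0.0124, 0.0352]
ee_rot: [-3.14, -1.048, 0.105]
wrist_force: [0.2, -0.7, -1.0]
width: 0.0329
finger_force: 30.0
time: 15.45
tool_pos: [0.5691, -0.0127, 0.1041]
ee_rot: [3.137, -1.054, 0.111]
wrist_force: [0.2, -0.6, -1.0]
width: 0.0329
finger_force: 30.0
shift now [ -29.  -314.1  -44. ] shift in goal axes [  69.6 -283.   128.6] turn [ 32.01  -0.33 -18.21]
t 15.45 q [-0.379 -0.339  2.337  1.258  0.441  0.086] p [ 0.5691 -0.0127  0.1041] F [ 0.2 -0.6 -1. ] w 0.0329
```

```bash
python3 -m crank '[[0.75,[0.001,-0.015,0.002],[1.6,0,-0.9]],[0.75,[0.002,-0.03,0.004],[3.2,0,-1.8]],[0.75,[0.003,-0.04,0.0053],[4,0,-2.3]],[0.75,[0.003,-0.04,0.0053],[4,0,-2.3]],[0.75,[0.003,-0.04,0.0053],[4,0,-2.3]],[0.75,[0.003,-0.04,0.0053],[4,0,-2.3]],[0.75,[0.003,-0.04,0.0053],[4,0,-2.3]],[0.75,[0.002,-0.03,0.004],[3.2,0,-1.8]]]'
python3 -m crank '[[0.75,[0.001,-0.02,0.003],[2,0,-1.2]],[0.75,[0.001,-0.01,0.002],[1,0,-0.6]],[0.75,[0,0,0],[0,0,0]]]'
python3 go.py .483 .294 .06 60 43
```

```text
time: 16.25
tool_pos: [0.5103, 0.2597, 0.0984]
ee_rot: [-3.134, -1.048, 0.669]
wrist_force: [0.1, -0.1, 0.3]
width: 0.0326
finger_force: 30.0
time: 16.55
tool_pos: [0.4968, 0.2841, 0.0986]
ee_rot: [-3.139, -1.049, 0.73]
wrist_force: [-0.3, -0.5, -0.8]
width: 0.0332
finger_force: 30.0
shift now [-35.3 -16.5  16.1] shift in goal axes [-35.1 -16.6  16.4] turn [ 0.87 -0.09 -0.6 ]
t 16.55 q [ 0.088 -0.29   2.314  1.3    0.571 -0.038] p [0.4968 0.2841 0.0986] F [-0.3 -0.5 -0.8] w 0.0332
```

```bash
python3 -m crank '[[0.75,[-0.009,-0.008,0.004],[0.6,0,-0.4]],[0.75,[-0.013,-0.008,0.006],[0.3,0,-0.2]],[0.75,[-0.013,0,0.006],[0,0,0]],[0.75,[-0.013,0,0.0075],[0,0,0]],[0.75,[-0.009,0,0.005],[0,0,0]],[0.75,[0,0,0],[0,0,0]],[0.75,[0,0,0],[0,0,0]]]'
python3 go.py .483 .294 .0165 60 43
python3 - <<'E'
from bench import robot
print(robot.get_obs()["ee_rot"])
E
```

```text
time: 17.25
tool_pos: [0.4845, 0.2922, 0.0357]
ee_rot: [3.141, -1.049, 0.749]
wrist_force: [-1.2, -0.1, -0.2]
width: 0.0333
finger_force: 30.0
shift now [-16.6  -2.3   9.7] shift in goal axes [-16.6  -2.3   9.8] turn [ 0.13 -0.13 -0.05]
t 17.25 q [ 0.108 -0.141  2.374  1.639  0.545 -0.434] p [0.4845 0.2922 0.0357] F [-1.2 -0.1 -0.2] w 0.0333
[ 3.14098904 -1.04939584  0.74861413]
```

Lowering slowly to first contact.

```bash
python3 -m crank '[[0.75,[-0.0052,0,0.003],[0,0,0]],[0.75,[-0.0052,0,0.003],[0,0,0]],[0.75,[-0.0026,0,0.0015],[0,0,0]],[0.75,[0,0,0],[0,0,0]]]'
python3 -m crank '[[0.75,[-0.0013,0,0.00075],[0,0,0]],[0.75,[0,0,0],[0,0,0]]]'
python3 go.py .483 .294 .0165 60 43
```

```text
time: 17.65
tool_pos: [0.4843, 0.2927, 0.0211]
ee_rot: [3.14, -1.05, 0.751]
wrist_force: [-0.3, 0.2, -0.3]
width: 0.0331
finger_force: 30.0
time: 17.85
tool_pos: [0.4843, 0.2928, 0.0197]
ee_rot: [3.139, -1.05, 0.751]
wrist_force: [-0.8, -0.5, -0.5]
width: 0.0329
finger_force: 30.0
shift now [-2.8 -1.7  1.5] shift in goal axes [-2.8 -1.7  1.5] turn [ 0.08 -0.18  0.03]
t 17.85 q [ 0.11  -0.088  2.38   1.737  0.553 -0.55 ] p [0.4843 0.2928 0.0197] F [-0.8 -0.5 -0.5] w 0.0329
```

```bash
python3 -m crank '[[0.75,[-0.0013,0,0.00075],[0,0,0]],[0.75,[0,0,0],[0,0,0]]]'
python3 -m crank '[[0.75,[-0.0008,0,0.0005],[0,0,0]],[0.75,[0,0,0],[0,0,0]]]'
python3 -m crank '[[0.75,[-0.0006,0,0.0003],[0,0,0]],[0.75,[0,0,0],[0,0,0]]]'
```

```text
time: 18.05
tool_pos: [0.484, 0.2928, 0.0177]
ee_rot: [3.14, -1.05, 0.751]
wrist_force: [0.0, -0.2, -0.4]
width: 0.033
finger_force: 30.0
time: 18.25
tool_pos: [0.484, 0.2929, 0.0167]
ee_rot: [3.141, -1.05, 0.75]
wrist_force: [0.8, 0.3, -1.3]
width: 0.0329
finger_force: 30.0
time: 18.45
tool_pos: [0.484, 0.2928, 0.0161]
ee_rot: [3.14, -1.05, 0.751]
wrist_force: [-0.6, 0.4, -0.3]
width: 0.0334
finger_force: 30.0
```

```bash
python3 -m crank '[[0.75,[-0.0006,0,0.0003],[0,0,0]],[0.75,[0,0,0],[0,0,0]],[0.75,[0,0,0],[0,0,0]]]'
python3 -m crank '[[0.75,[-0.0006,0,0.0003],[0,0,0]],[0.75,[0,0,0],[0,0,0]],[0.75,[0,0,0],[0,0,0]]]'
```

```text
time: 18.75
tool_pos: [0.4843, 0.293, 0.0161]
ee_rot: [3.14, -1.051, 0.751]
wrist_force: [-0.6, 0.2, 2.0]
width: 0.0327
finger_force: 30.0
time: 19.05
tool_pos: [0.4845, 0.2932, 0.0161]
ee_rot: [3.14, -1.052, 0.751]
wrist_force: [-2.6, -1.8, 5.1]
width: 0.0328
finger_force: 30.0
```

```bash
python3 -m crank '[[0.75,[0.0006,0,-0.0003],[0,0,0]],[0.75,[0,0,0],[0,0,0]],[0.6,[0,0,0],[0,0,0]],[0.5,[0,0,0],[0,0,0]],[0.3,[0,0,0],[0,0,0]],[0.3,[0,0,0],[0,0,0]],[0.3,[0,0,0],[0,0,0]]]'
python3 -m crank '[[0.3,[-0.002,0,-0.0045],[0,0,0]],[0.3,[-0.006,0,-0.0125],[0,0,0]],[0.3,[-0.006,0,-0.0125],[0,0,0]],[0.3,[-0.005,0,-0.0125],[0,0,0]],[0.3,[0.02,0,-0.017],[0,0,0]],[0.3,[0.03,0,-0.018],[0,0,0]],[0.3,[0.03,0,-0.018],[0,0,0]],[0.3,[0,0,0],[0,0,0]]]'
```

```text
time: 19.75
tool_pos: [0.4838, 0.2927, 0.0152]
ee_rot: [3.141, -1.049, 0.75]
wrist_force: [-1.0, -0.2, -0.5]
width: 0.0645
finger_force: 0.0
time: 20.55
tool_pos: [0.4486, 0.257, 0.1231]
ee_rot: [3.122, -1.059, 0.766]
wrist_force: [0.2, -0.5, -0.5]
width: 0.0653
finger_force: 0.0
```

```bash
python3 -m crank '[[0.3,[0.026,0,-0.015],[0,0,0]],[0.3,[0.026,0.01,-0.015],[0,0,0]],[0.3,[-0.005,0.04,-0.01],[0,0,0]],[0.3,[-0.005,0.045,-0.01],[0,0,0]],[0.3,[-0.005,0.045,-0.01],[0,0,0]],[0.3,[-0.005,0.045,-0.01],[0,0,0]],[0.3,[0,0,0],[0,0,0]]]'
python3 - <<'E'
from bench import vision;import cv2
from h import *
for n in("top","side"):
    s=vision.snapshot(n);s0=dict(np.load(f"pics/{n}0.npz"))
    d=np.abs(cv2.GaussianBlur(s["color"],(5,5),0).astype(int)-cv2.GaussianBlur(s0["color"],(5,5),0)).sum(2)
    e=[.472,.283]
    u,v=proj(s,[*e,.025]).round().astype(int)
    print(n,u,v);a=d[v-22:v+22:2,u-24:u+24:2];print(a)
    # heights from depth
    Z=np.array([[pt(s,x,y)[2]*1000 for x in range(u-16,u+18,2)] for y in range(v-20,v+16,2)]).round().astype(int);print(Z)
    cv2.imwrite(f"pics/{n}9.png",s["color"][:,:,::-1]);np.savez(f"pics/{n}9.npz",**s)
E
```

```text
time: 21.25
tool_pos: [0.5419, 0.0861, 0.1771]
ee_rot: [-3.138, -1.049, 0.739]
wrist_force: [-0.3, 0.0, 0.0]
width: 0.066
finger_force: 0.0
top 161 263
[[  9  13  10  13  10  11  15  12   9  11  13  14  14  11  11  11  13   9
   10  13  13  11  10  12]
 [ 12  11  14  15  12  10  16  13  15  14  13  14  12  12  12  13  11  10
   16  13  13  11  13  11]
 [ 12  11  10  10  12   8  13  15  15  15  13  13  12  10  14  15  14  10
   11  14  14  13  15  18]
 [ 13  11  12   9   8   7  11  14  14  11  13  14  13  12  12  13  14  14
   14  16  14  16  15  15]
 [ 14  11  13  16  11  10  11  11  12   7  10  10  10  10  13  12  13  13
   13  13  12  15  15  13]
 [ 17  15  13  12  12   9   8  10   9  10  11  14  12   7  14  12  13  12
   13  12  14  14  15  14]
 [ 11  12  12  12  10  11   9  11  10  11  14  17  10   7  11  14  15  12
   14  16  13  12  11  10]
 [ 10  16  10  11  11  14  13  13  12  10   5   4  17  10   4  10  13  13
   12  13  12  10  11   8]
 [ 11  16  10  10  10  13  14  16  13   6  13  25  43  26   3   7  12  12
    9  12  13  11  10   7]
 [ 12  13  13  15  12  13  15  18   4  
[... 5062 characters left out ...]
 6  5  6  5  7  3 55 52 53  1  6  3  2  0  4  2  4]
 [ 4  3  4  1  6  2 55 54 55 41 40  0  2  5  7  4  1]
 [ 2  4  0  2  1 38 49 50 48 42 43 40  3  3  4  4  0]
 [ 5  3  0  1 41 41 44 44 43 43 42 41  3  1  4  4  1]
 [ 5  4  3  5 38 40 40 41 45 40 40 32  3  4  6  6  1]
 [ 5  2  4  2  3 37 41 40 41 38 31 28  4  3  5  2  5]
 [ 4  1  3  2  3 30 31 33 31 30 26 22  4  5  3  0  4]
 [ 1  3  4  3  4 23 23 24 27 19 21 19  3  2  3  2  3]
 [ 3  3  0  6  2 13 17 21 21 19 14  8  5  1  4  1  2]
 [ 2  4  0  2  3  0 11 13 12  9  8  6  2  2  4  4  3]
 [ 6  5  4  4  3  4  7  6  2  5  1  4  3  1  3  6  5]
 [ 1  3  3  3  3  4  0  4  2  2  3  5  5  5  7  1  5]
 [ 3  3  3 -1  4  3  4  1  5  1  5  5  4  2  3  3  4]]
```

The depth shows the bottle upright at the tray's centre, with the knob at 55–58 mm and the lid level at about 42 mm. Now checking that the sash, vial and tip box have not moved.

Run:
```python
from h import *
import cv2
g=lambda f:dict(np.load(f"pics/{f}.npz"))
G=lambda s:cv2.GaussianBlur(s["color"].sum(2).astype(float),(5,5),0)
t4,t5,t6,t9,t0=[G(g(f)) for f in("top4","top5","top6","top9","top0")]
for u in(240,270,300,325): print("bead",u,[ (lambda c:(125+c.argmin(),c.min().round()))(t[125:165,u]) for t in(t4,t5,t6,t9)])
print("vial diff 9-5",np.abs(t9-t5)[155:175,305:320].max(),"tipbox 9-0",np.abs(t9-t0)[200:222,365:415].mean())
```

```text
bead 240 [(np.int64(152), np.float64(121.0)), (np.int64(152), np.float64(106.0)), (np.int64(152), np.float64(115.0)), (np.int64(152), np.float64(119.0))]
bead 270 [(np.int64(145), np.float64(106.0)), (np.int64(145), np.float64(89.0)), (np.int64(145), np.float64(99.0)), (np.int64(145), np.float64(102.0))]
bead 300 [(np.int64(138), np.float64(125.0)), (np.int64(138), np.float64(109.0)), (np.int64(138), np.float64(119.0)), (np.int64(138), np.float64(124.0))]
bead 325 [(np.int64(163), np.float64(40.0)), (np.int64(133), np.float64(79.0)), (np.int64(133), np.float64(87.0)), (np.int64(133), np.float64(92.0))]
vial diff 9-5 45.92578125 tipbox 9-0 94.48742542613637
```

Run:
```python
import numpy as np,cv2
from h import *
c=[np.load(f"pics/{f}.npz")["color"].astype(int) for f in("top0","top9")]
for a in c:
    r=a[190:235,355:420]; m=(r[...,2]-r[...,0])>25; v,u=np.nonzero(m); print("blue",m.sum(),u.mean()+355,v.mean()+190,u.min(),u.max(),v.min(),v.max())
f=[cv2.Canny(cv2.GaussianBlur(a.astype(np.uint8),(5,5),0),20,60)[195:232,358:418].astype(float) for a in c]
print(cv2.phaseCorrelate(*f))
f=[cv2.Canny(cv2.GaussianBlur(np.load(f"pics/{n}.npz")["color"],(5,5),0),20,60)[148:182,298:326].astype(float) for n in("top5","top9")]
print("vial",cv2.phaseCorrelate(*f))
```

```text
blue 5 397.0 227.2 39 50 36 38
blue 8 398.5 227.0 39 53 35 38
((-0.026019219664700444, 0.11985674702378901), 0.38306184064247245)
vial ((-0.10225351592762699, -0.04434054003541377), 0.9764866821699707)
```

Nothing has moved; handing in.

```bash
python3 -c "
from bench import robot
print(robot.close_job())"
```

```text
the job is handed in; nothing more can be done
None
```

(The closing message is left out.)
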